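# Right the fallen insulator post against the fence and seat it in its corner

### The arm

A 6-joint arm with a two-finger parallel gripper is mounted at the origin on the work surface. World frame = base frame: x ahead of the robot, y to its left, z up, the work surface at z = 0. Lengths are in mm, angles in degrees, forces in N, time in s.
With the tool pointing down it reaches from about 300 to 850 mm from the base axis. Payload 4.2 kg.
Tool frame: the origin (TCP) lies at the very end of the fingers, on their centre line; the grasp point (between the pads) lies 19 mm behind it (env.grip_depth is the distance from the TCP to the grasp point, in mm); z points along the fingers, y is the line along which they close (so a half turn about z gives the same grasp; the last joint's range is limited). The gripper opens to 91 mm and grips with 3 to 60 N. Pads are 32 mm wide; open, the fingers measure 118 mm over their backs; the gripper's body (76 mm by 178 mm) begins 60 mm behind the grasp point.
Start: joints at [-68.583, 18.312, 89.639, -0, 72.044, -1.146], TCP at [220.632, -531.003, 213.976] pointing down, gripper open.
Joint ranges: [-177.97, 177.97], [-48.28, 115.42], [12.27, 149.76], [-77.06, 257.06], [2.81, 150.46], [-146.56, 146.56]. Speed limits (degrees/s): [147.25, 147.25, 180, 180, 180, 180].

### API

Orientations are given as [roll, pitch, yaw] about the fixed x, y, z axes, in that order (R = Rz(yaw) Ry(pitch) Rx(roll)).
In Python, from workcell import env, cams gives the robot as it stands.
- The arm moves only by the tool apply_moves, never from a script. Its argument "deltas" is a list of rows, each a list of 5 numbers: the shift along the tool's x, y, z in m, then the turn about the tool's z in rad, then the opening, from -1 (shut) to 1 (fully open), so that 0 is half open. In form: [[tx, ty, tz, roll, gripper], ...]. A call has 1 to 5 rows; each row is the pose to reach, as a shift and turn from the pose commanded when the call began, along the tool's axes at that moment; what a row does not reach only later rows make up. A row lasts 1/10 s, in which the tool goes at most 50 mm and 8.59 degrees, less where a joint would pass 70% of its speed; a pose out of reach is approached as far as the arm can. A call with a gripper value outside its range is refused whole. The fingers move at their own pace and stop on an object; "grip_force" is the grip in N (left out, the last holds). Time passes only in rows, so rows that repeat a pose let the fingers close. It gives the time, the measured TCP pose, the force, the opening and the grip force at its end, in the units of the state.
- env.state(): the state, without advancing time (a new reading comes with each control period).
- cams.grab_frame(name): name is "scene" or "top" or "wrist"; returns the picture (400x640x3 uint8, blue, green, red); there is no depth.
- cams.get_calibration(name): a dict with "mtx" (3x3 intrinsics, pixels), "k1" (the pictures are not rectified: a ray, as slopes to the right and down, at radius r is drawn at 1 + k1 r^2 times it, then the intrinsics apply), "eye" and "attitude" of the camera in the world; the wrist camera has in their place "tool_from_camera" (4x4, takes a point from camera to tool coordinates, whose origin is the TCP and whose axes are the flange's). Camera axes: x right, y down, z forward; pixel columns grow to the right and rows downward; lengths in mm; the calibration is good to about 2 mm. A picture is of the moment at which its call begins: read the wrist's pose just before it. get_calibration takes no time and is no camera call.
- env.job_done(): hands the job in; it is judged then, once.
The state is a dict: "time_s": time; "qpos": joint angles; "qvel": joint speeds; "effort": joint torques, N m; "ee_pos": TCP position; "ee_rot": TCP orientation; "force": force on the tool from outside, world axes, zero at the start; "torque": the same for the moment, N m; "gripper_width": finger opening in mm; "gripper_force": force on a finger pad.
Only numpy, scipy, OpenCV 4.12 (cv2) and the standard library are available. Lean on these libraries where they do the work, as an engineer would, in place of code of your own. Each camera call takes 0.05 s, during which the arm holds its last target. There are 200 camera calls.

### The job

The white insulator post by the start barrier has fallen over. Raise its brass top, lean it on the plywood fence and push its foot in until the post stands up, shift it along the fence to the steel end stop, and push its foot home: flush to the stop, square, and pressed on the fence with a firm but gentle 8 N or so for a moment. Then leave it standing there; the ceramic chips if it is ever pressed or knocked against fence or stop with 20 N or more, and nothing else may be disturbed.

Things in the scene. Friction and masses are not known exactly. Their poses are not given: they have to be found in the camera images.
- post: Fallen insulator post, loose, rigid, 0.34 to 0.5 kg, 170 mm long. Origin: centre of the underside of its dark steel square foot, 46 x 46 x 10 mm (edges along body x and y); +z runs from foot to top. At the start it lies level, axis 23 mm above the table, body +y up, on a foot edge and its widest rib, its top 50 to 95 mm from the fence and pointing at it within 0.15 rad.
- post_grip (a point): Middle of the bare brass stub at the post's top, on the axis, at z 152 mm of the post: radius 12 mm, from z 132 to 170 mm (the very top). The place to grip. Friction of the post on table and fence 0.5 to 0.7: standing and pushed high up it tips, pushed at the foot it slides. Axes as the post's.
- post_rib (a point): Centre of the post's widest white ceramic rib, on the axis at z 122 mm: radius 23 mm from z 117 to 127 mm. Below it ribs of 21 and 22 mm radius, 16 mm between. Centre of mass about 72 mm above the foot's underside. Leaning on the fence steeper than 45 degrees from level the post stays put; past about 72 degrees it drops upright by itself.
- fence: Fixed fence, 300 mm long, 169 mm high with its red top edge. Origin: its corner with the end stop, at table height; +x along the fence towards the stop, +y straight out from its working face, z up; yaw within 0.15 rad of the world's. The 18 mm plywood face board (x -280 to +20 mm) is clamped on screws: its working face lies anywhere from y 0 to y +14 mm, set anew each time and not in this pose.
- stop: Fixed dark steel end stop at the fence's end, square to it. Origin and axes as the fence's: working face is the plane x = 0, from the fence to y 40 mm, 40 mm high, 18 mm thick. The post in its corner has its origin at x -23 mm, and y 23 mm plus the face board's stand-off (0 to 14 mm).
- throttle: Red plastic hand throttle lying on the table, loose, about 135 x 40 x 65 mm, origin near its underside's centre. To be left alone.
- ashtray: Green glass ashtray, loose, 104 mm across, 34 mm high, origin under its centre. To be left alone.
- sanding_block: Steel tyre sanding block, loose, 40 x 100 x 29 mm (long along its y), origin under its centre. To be left alone.
- jar: Amber glass jar with a black cap, loose, 52 mm across, 65 mm high, origin under its centre. To be left alone.
- car_blue: Blue slot car, loose, 118 mm long (its x), 58 mm wide, 36 mm high, origin under its centre. To be left alone.
- lever_knob (a point): Black ball, 22 mm, at the end of the chrome lever that works the start barrier's red and white arm, on a grey pedestal beyond the far side of the fence. Its hinge is stiff and stays where it is. To be left alone.

How it is judged (in metres and radians):
On the way, in this order (a step that is already met when the one before it is completed fails the run):
1. the post leans at a slant with its foot on the table and its top end pressing on the fence (contact force between post and fence above 0.2 N and angle between post's own z axis and vertical between 0.3 and 1.15 rad and height (world z) of post below 0.028 m), for 0.2 s.
2. the post stands upright on its foot beside the fence (angle between post's own z axis and vertical below 0.04 rad and height (world z) of post below 0.006 m and y of post in the frame of fence below 0.09 m), for 0.2 s.
3. the post, standing in its corner at the stop, is pressed home on the fence face (angle between post's own z axis and vertical below 0.04 rad and x of post in the frame of stop between -0.0265 and -0.0195 m and contact force between post and fence above 3.5 N), for 0.15 s.
At the end, for the whole second after the job is handed in: the post stands upright (within 0.04 rad) on the table in its corner, its foot within 3 mm of touching the end stop, where the fence face can be (0 to 14 mm stand-off, plus 2 mm), square within 0.06 rad, and at rest (angle between post's own z axis and vertical below 0.04 rad and height (world z) of post below 0.004 m and x of post in the frame of stop between -0.026 and -0.02 m and y of post in the frame of fence between 0.021 and 0.039 m and (angle between the x axis of post and the x axis of fence, either way round below 0.06 rad or angle between the x axis of post and the y axis of fence, either way round below 0.06 rad) and linear speed of post below 0.01 m/s).
It fails at once if the post is pressed or knocked against the fence or the stop with more than 20 N (contact force between post and fence above 20 N or contact force between post and stop above 20 N).
It fails at once if the robot pushes on the fence or the stop with more than 25 N (contact force between any of the fingers, the arm and fence above 25 N or contact force between any of the fingers, the arm and stop above 25 N).
It fails at once if a bystander (throttle, ashtray, sanding block, jar, car) is moved more than 15 mm (distance of any of throttle, ashtray, sanding_block, jar, car_blue from where it was at the start of the episode above 0.015 m).
It fails at once if the barrier lever is moved more than 15 mm (distance of lever_knob from where it was at the start of the episode above 0.015 m).
It also fails if it takes over 72 s, if anything falls off the work surface, if the arm or the gripper's body presses on something with over 40 N, if the wrist force passes 120 N, or if a joint passes its speed limit or range.

## Working session

There is one attempt and no reset: what is moved stays moved. The work goes in short steps, Python scripts to look and compute and a tool call to move; the robot and the scene stay as the last step left them, time stands still between calls to the robot, and variables do not carry over. Pictures are saved under pics/ and viewed, at most 10 in all, crops included, and the job is handed in when it is done.

Besides the shell and the picture viewer there is one more tool, called after "Request:" by a JSON object that holds its "fn" and its "kwargs". apply_moves: Moves the arm, as the interface text tells. Its arguments: {"type":"object","properties":{"deltas":{"type":"array"},"grip_force":{"type":"number"}},"required":["deltas"]}

```bash
mkdir -p pics; ls; cat > h.py <<'E'
import numpy as np, cv2
from workcell import env, cams
from scipy.spatial.transform import Rotation as R
def shot(name,fn,crop=None,s=1):
    im=cams.grab_frame(name); cv2.imwrite('pics/full_'+fn,im)
    if crop: im=im[crop[1]:crop[3],crop[0]:crop[2]]
    cv2.imwrite('pics/'+fn,cv2.resize(im,None,fx=s,fy=s,interpolation=cv2.INTER_CUBIC))
E
python3 - <<'E'
from h import *
print(env.state())
for n in("scene","top","wrist"): print(n,cams.get_calibration(n))
a=cams.grab_frame("top");b=cams.grab_frame("scene");cv2.imwrite('pics/top0.png',a);cv2.imwrite('pics/scene0.png',b)
E
```

```text
pics
{'time_s': 0.0, 'qpos': array([-6.85842292e+01,  1.83522964e+01,  8.97051993e+01,  1.63974903e-04,
        7.20431470e+01, -1.14561435e+00]), 'qvel': array([ 0.05837711, -0.09352538,  0.03929939,  0.03072339, -0.05868965,
        0.01449724]), 'effort': array([-3.70219414e-04, -4.12461877e+01, -2.31972367e+01,  7.26618455e-02,
        4.57818643e-02, -1.73503581e-04]), 'ee_pos': array([ 220.4369506 , -530.53550368,  213.12188071]), 'ee_rot': array([-1.79899380e+02, -2.16805802e-03,  2.25613325e+01]), 'force': array([0.95332817, 0.23126874, 0.04662497]), 'torque': array([-0.04926424,  0.03462436, -0.07093214]), 'gripper_force': 0.0, 'gripper_width': 91.34237856214484}
scene {'mtx': array([[424.09000979,   0.        , 311.62102683],
       [  0.        , 424.09000979, 198.25018606],
       [  0.        ,   0.        ,   1.        ]]), 'k1': -0.11128122203767635, 'eye': array([1389.17664086,   67.92688044,  725.82159097]), 'attitude': array([-125.31219452,    0.22836913,   91.15695808])}
top {'mtx': array([[379.91666887,   0.        , 319.86609733],
       [  0.        , 379.91666887, 203.70647199],
       [  0.        ,   0.        ,   1.        ]]), 'k1': -0.04807478283050637, 'eye': array([ 461.17330187,   44.8190422 , 1061.55062091]), 'attitude': array([-173.99465026,   -0.64337272,  -89.46287578])}
wrist {'mtx': array([[329.4335935 ,   0.        , 318.68959661],
       [  0.        , 329.4335935 , 189.35353719],
       [  0.        ,   0.        ,   1.        ]]), 'k1': -0.06451124234107086, 'tool_from_camera': array([[-1.20162806e-03, -9.71250795e-01, -2.38055560e-01,
         6.73627731e+01],
       [ 9.99998748e-01, -1.41211092e-03,  7.13645561e-04,
         1.36623635e+00],
       [-1.02928967e-03, -2.38054404e-01,  9.71251276e-01,
        -1.70341085e+02],
       [ 0.00000000e+00,  0.00000000e+00,  0.00000000e+00,
         1.00000000e+00]])}
```

View pics/top0.png

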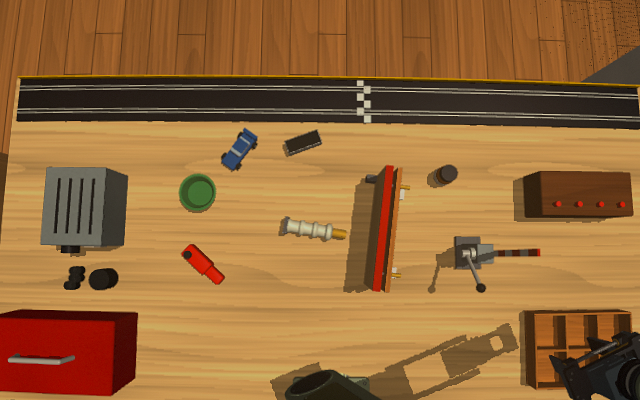

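View pics/scene0.png

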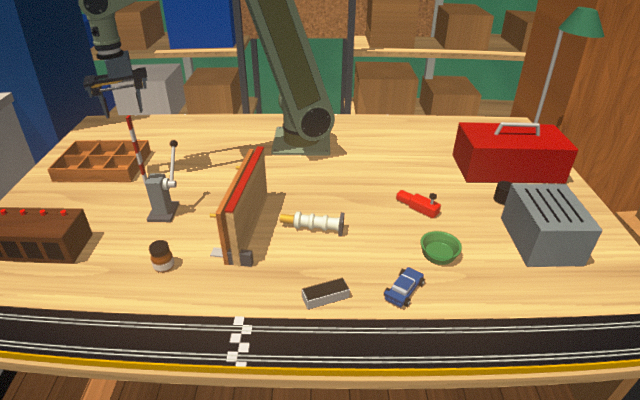

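The top view shows the post lying with its brass end at about (346,235) and foot at about (283,227). The red fence edge runs (390,167)-(379,290), with the stop at the upper end near (371,180). The scene view agrees; nothing lies between post and fence.

```bash
cat >> h.py <<'E'
def ray(name,uv,st=None):
    c=cams.get_calibration(name); m=c['mtx']
    p=cv2.undistortPoints(np.array([[uv]],float),m,np.array([c['k1'],0,0,0,0.]))[0,0]
    d=np.array([p[0],p[1],1.])
    if name=='wrist':
        T=c['tool_from_camera']; Rt=R.from_euler('xyz',st['ee_rot'],degrees=True).as_matrix()
        return Rt@T[:3,3]+st['ee_pos'], Rt@T[:3,:3]@d
    return c['eye'], R.from_euler('xyz',c['attitude'],degrees=True).as_matrix()@d
def at(name,uv,z,st=None):
    e,d=ray(name,uv,st); return (e+d*(z-e[2])/d[2])
def inv(name,X,st=None):
    c=cams.get_calibration(name)
    if name=='wrist':
        T=c['tool_from_camera']; Rt=R.from_euler('xyz',st['ee_rot'],degrees=True).as_matrix()
        e=Rt@T[:3,3]+st['ee_pos']; A=Rt@T[:3,:3]
    else: e=c['eye'];A=R.from_euler('xyz',c['attitude'],degrees=True).as_matrix()
    return cv2.projectPoints((A.T@(np.array(X,float)-e)).reshape(1,1,3),np.zeros(3),np.zeros(3),c['mtx'],np.array([c['k1'],0,0,0,0.]))[0].ravel()
def tool(X,st=None):
    st=st or env.state(); return R.from_euler('xyz',st['ee_rot'],degrees=True).as_matrix().T@(np.array(X)-st['ee_pos'])
E
python3 - <<'E'
from h import *
for n,uv,z in [('brass tip',(346,235),23),('foot',(283,227),23),('fence far face',(384,167),169),('fence near face',(373,290),169),('stop',(368,178),40),('jar',(445,175),65),('knob',(481,288),60)]:
    print(n,at('top',uv,z).round())
for n,uv,z in [('tip',(281,218),23),('foot',(343,222),23)]: print(n,at('scene',uv,z).round())
E
```

```text
brass tip [485. -38.  23.]
foot [506. 134.  23.]
fence far face [ 645. -117.  169.]
fence near face [355. -89. 169.]
stop [641. -96.  40.]
jar [ 647. -301.   65.]
knob [ 348. -392.   60.]
tip [490. -36.  23.]
foot [505. 131.  23.]
```

Request:
{"fn": "apply_moves", "kwargs": {"deltas": [[0,0,-0.05,0,1],[0,0,-0.09,0,1],[0.034,-0.03,-0.09,0,1],[0.068,-0.06,-0.09,0,1],[0.102,-0.09,-0.09,0,1]]}}

```text
time_s: 0.6
ee_pos: [280.6, -407.4, 303.7]
ee_rot: [-180.0, -0.0, 22.5]
force: [0.5, -0.5, -0.6]
gripper_width: 91.4
gripper_force: 0.0
```

Request:
{"fn": "apply_moves", "kwargs": {"deltas": [[0.035,-0.03,0,0,1],[0.07,-0.06,0,0,1],[0.105,-0.09,0,0,1],[0.14,-0.12,0,0,1],[0.175,-0.15,0,0,1]]}}

```text
time_s: 1.1
ee_pos: [384.6, -201.2, 303.8]
ee_rot: [-180.0, 0.0, 22.5]
force: [1.8, -0.6, -0.4]
gripper_width: 91.1
gripper_force: 0.0
```

Request:
{"fn": "apply_moves", "kwargs": {"deltas": [[0.035,-0.03,0,0,1],[0.07,-0.06,0,0,1],[0.105,-0.09,0,0,1],[0.14,-0.12,0,0,1],[0.175,-0.15,0,0,1]]}}

```text
time_s: 1.6
ee_pos: [488.7, 4.5, 303.7]
ee_rot: [180.0, 0.0, 22.6]
force: [-0.3, -0.3, 0.6]
gripper_width: 91.3
gripper_force: 0.0
```

Request:
{"fn": "apply_moves", "kwargs": {"deltas": [[0,0,0,-0.14,1],[0,0,0,-0.28,1],[0,0,0,-0.42,1],[0,0,0,-0.56,1],[0,0,0,-0.7,1]]}}

```text
time_s: 2.1
ee_pos: [488.1, 2.7, 303.5]
ee_rot: [-179.9, 0.0, 63.0]
force: [0.5, -0.0, 0.1]
gripper_width: 91.1
gripper_force: 0.0
```

Request:
{"fn": "apply_moves", "kwargs": {"deltas": [[0,0,0,-0.14,1],[0,0,0,-0.28,1],[0,0,0,-0.377,1],[0,0,0,-0.377,1],[0,0,0,-0.377,1]]}}

```text
time_s: 2.6
ee_pos: [488.2, 2.6, 303.7]
ee_rot: [-180.0, 0.0, 84.2]
force: [0.1, -0.4, 0.3]
gripper_width: 91.2
gripper_force: 0.0
```

```bash
python3 - <<'E'
from h import *
import json
s=env.state(); print(s['ee_pos'],s['ee_rot'],s['qpos'],s['force'])
json.dump({k:list(s[k]) for k in('ee_pos','ee_rot')},open('s1.json','w'))
shot('wrist','w1.png')
E
```

```text
[488.22547917   2.59112278 303.66641952] [-1.79967772e+02  6.81423263e-03  8.41515238e+01] [-1.04279852e+00  7.74629380e+00  9.08674976e+01 -4.13659447e-03
  8.14188946e+01  4.80629798e+00] [ 0.13420148 -0.35875909  0.25405736]
```

View pics/w1.png

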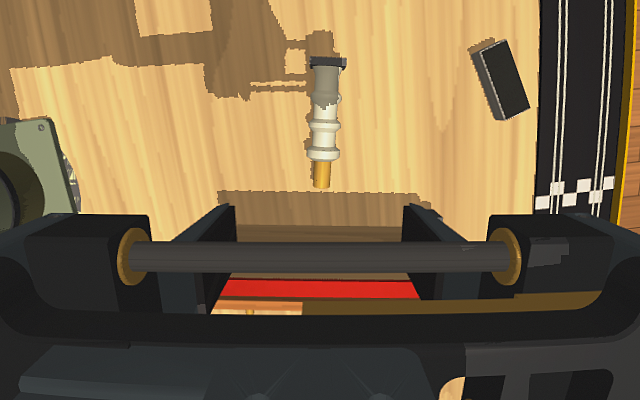

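The wrist view shows the brass tip at (322,188), the stub/rib junction at about (322,162), and the foot edge at about (327,58-70). The fence's red top front edge runs from (230,280) to (413,280); the stop is hidden.

```bash
python3 - <<'E'
from h import *
import json
s=json.load(open('s1.json')); s={k:np.array(v) for k,v in s.items()}
for n,uv,z in [('tip',(322,188),23),('stub base',(322,162),23),('foot',(327.5,60),40),('fenceL',(230,280),169),('fenceR',(413,280),169)]:
    X=at('wrist',uv,z,s);print(n,X.round(1),'tool',tool(X,s).round(1))
E
```

```text
tip [489.8 -41.1  23. ] tool [-43.3   6.1 280.7]
stub base [493.5  -4.3  23. ] tool [ -6.3   6.1 280.7]
foot [513.4 125.9  40. ] tool [125.3  12.7 263.6]
fenceL [387.4 -93.3 169. ] tool [-105.6  -90.4  134.7]
fenceR [ 575.6 -112.9  169. ] tool [-106.    98.8  134.6]
```

Request:
{"fn": "apply_moves", "kwargs": {"deltas": [[-0.027,0.006,0.04,0.035,1],[-0.027,0.006,0.09,0.035,1],[-0.027,0.006,0.14,0.035,1],[-0.027,0.006,0.19,0.035,1],[-0.027,0.006,0.22,0.035,1]]}}

```text
time_s: 3.15
ee_pos: [489.3, -24.8, 80.6]
ee_rot: [-179.7, 0.0, 82.2]
force: [-0.0, 0.3, -0.7]
gripper_width: 91.3
gripper_force: 0.0
```

```bash
python3 - <<'E'
from h import *
s=env.state(); print(s['ee_pos'],s['ee_rot'])
shot('wrist','w2.png')
print(inv('wrist',[489.8,-41.1,23],s))
E
```

```text
[489.3294371  -24.83561622  80.57497449] [-1.79710049e+02  2.23683185e-02  8.21714269e+01]
[321.00257602 223.59040034]
```

View pics/w2.png

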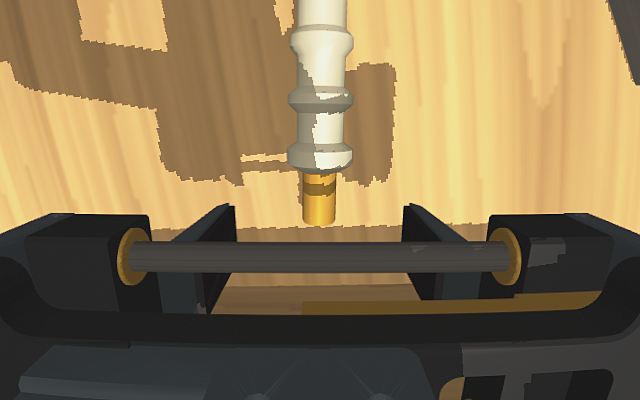

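The tip lies at (320,225), against (321,224) predicted, so the estimate holds. Now I'll descend and grip softly.

Request:
{"fn": "apply_moves", "kwargs": {"deltas": [[0,0.002,0.03,0,1],[0,0.002,0.055,0,1],[0,0.002,0.07,0,1],[0,0.002,0.0755,0,0.5],[0,0.002,0.0755,0,0]], "grip_force": 12}}

```text
time_s: 3.7
ee_pos: [494.0, -25.2, 8.7]
ee_rot: [-180.0, 0.0, 82.2]
force: [-0.3, -0.4, -0.8]
gripper_width: 78.2
gripper_force: 0.0
```

Request:
{"fn": "apply_moves", "kwargs": {"deltas": [[0,0,0,0,-0.3],[0,0,0,0,-0.5],[0,0,0,0,-0.8],[0,0,0,0,-1],[0,0,0,0,-1]]}}

```text
time_s: 4.2
ee_pos: [493.8, -25.2, 8.7]
ee_rot: [180.0, 0.0, 82.3]
force: [-0.9, -1.1, -0.5]
gripper_width: 38.6
gripper_force: 0.0
```

Request:
{"fn": "apply_moves", "kwargs": {"deltas": [[0,0,0,0,-1],[0,0,0,0,-1],[0,0,0,0,-1],[0,0,-0.005,0,-1],[0,0,-0.01,0,-1]]}}

```text
time_s: 4.7
ee_pos: [493.8, -25.1, 18.5]
ee_rot: [180.0, -0.0, 82.3]
force: [1.0, 0.7, -3.3]
gripper_width: 23.3
gripper_force: 12.0
```

Request:
{"fn": "apply_moves", "kwargs": {"deltas": [[0,0,-0.01,0,-1],[0,0,-0.02,0,-1],[0,0,-0.03,0,-1],[0,0,-0.04,0,-1],[0,0,-0.05,0,-1]]}}

```text
time_s: 5.2
ee_pos: [493.8, -25.2, 69.5]
ee_rot: [180.0, 0.0, 82.3]
force: [0.3, 1.6, -2.8]
gripper_width: 23.5
gripper_force: 12.0
```

Request:
{"fn": "apply_moves", "kwargs": {"deltas": [[-0.003,0,-0.01,0,-1],[-0.01,0,-0.02,0,-1],[-0.018,0,-0.03,0,-1],[-0.025,0,-0.04,0,-1],[-0.03,0,-0.052,0,-1]]}}

```text
time_s: 5.7
ee_pos: [489.1, -55.8, 121.0]
ee_rot: [-180.0, 0.0, 82.2]
force: [0.1, 1.0, -4.0]
gripper_width: 23.6
gripper_force: 12.0
```

```bash
python3 - <<'E'
from h import *
s=env.state(); print(s['ee_pos'],s['ee_rot'],s['force'],s['gripper_width'])
a=cams.grab_frame('scene');cv2.imwrite('pics/sc2.png',cv2.resize(a[110:290,170:410],None,fx=3,fy=3,interpolation=cv2.INTER_CUBIC))
E
```

```text
[489.10206954 -55.81782411 121.04118134] [-1.79950325e+02  1.56432470e-02  8.22194957e+01] [ 0.14386621  0.9690532  -3.98493629] 23.60648677573519
```

View pics/sc2.png

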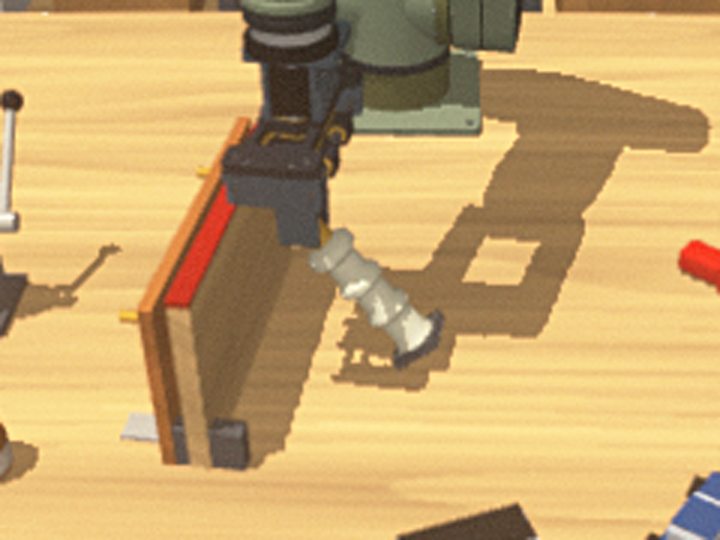

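The scene crop shows the post held at about 50° slant, foot near the table at about (405,345), the fence to its left and the stop at (225,440). Now I'll creep to the fence.

Request:
{"fn": "apply_moves", "kwargs": {"deltas": [[-0.006,0,0,0,-1],[-0.013,0,0,0,-1],[-0.018,0,0,0,-1],[-0.021,0,0,0,-1],[-0.023,0,0.0,0,-1]]}}

```text
time_s: 6.25
ee_pos: [486.3, -77.8, 120.1]
ee_rot: [-180.0, -0.0, 82.2]
force: [-0.0, 1.6, -1.5]
gripper_width: 23.7
gripper_force: 12.0
```

Request:
{"fn": "apply_moves", "kwargs": {"deltas": [[-0.001,0,0.0,0,-1],[-0.002,0,0,0,-1],[-0.003,0,0,0,-1],[-0.003,0,0,0,-1]]}}

```text
time_s: 6.65
ee_pos: [486.1, -80.7, 120.4]
ee_rot: [-180.0, 0.0, 82.3]
force: [0.4, 1.4, -2.2]
gripper_width: 23.7
gripper_force: 12.0
```

Request:
{"fn": "apply_moves", "kwargs": {"deltas": [[-0.001,0,0,0,-1],[-0.001,0,0,0,-1],[-0.002,0,0,0,-1],[-0.002,0,0,0,-1]]}}

```text
time_s: 7.05
ee_pos: [485.8, -82.7, 120.4]
ee_rot: [180.0, 0.0, 82.3]
force: [-0.3, 1.3, -2.4]
gripper_width: 23.6
gripper_force: 12.0
```

Request:
{"fn": "apply_moves", "kwargs": {"deltas": [[-0.001,0,0,0,-1],[-0.001,0,0,0,-1],[-0.002,0,0,0,-1],[-0.002,0,0,0,-1]]}}

```text
time_s: 7.45
ee_pos: [485.6, -84.7, 120.5]
ee_rot: [180.0, 0.0, 82.3]
force: [-0.4, 1.5, -1.9]
gripper_width: 23.7
gripper_force: 12.0
```

Request:
{"fn": "apply_moves", "kwargs": {"deltas": [[-0.001,0,0,0,-1],[-0.001,0,0,0,-1]]}}

```text
time_s: 7.65
ee_pos: [485.5, -85.2, 120.5]
ee_rot: [180.0, -0.0, 82.3]
force: [-0.3, 4.6, -1.2]
gripper_width: 23.5
gripper_force: 13.3
```

Request:
{"fn": "apply_moves", "kwargs": {"deltas": [[-0.001,0,0,0,-1],[-0.001,0,0,0,-1]]}}

```text
time_s: 7.85
ee_pos: [485.5, -85.2, 120.5]
ee_rot: [180.0, -0.2, 82.2]
force: [0.9, 7.3, -1.5]
gripper_width: 23.6
gripper_force: 15.3
```

Request:
{"fn": "apply_moves", "kwargs": {"deltas": [[-0.001,0,0,0,-1],[-0.001,0,0,0,-1]]}}

```text
time_s: 8.05
ee_pos: [485.5, -85.2, 120.5]
ee_rot: [180.0, -0.3, 82.2]
force: [1.1, 10.8, -1.7]
gripper_width: 23.6
gripper_force: 17.3
```

Contact with the fence. I'll ease off, then release so the post leans by itself.

Request:
{"fn": "apply_moves", "kwargs": {"deltas": [[0.001,0,0,0,-1],[0.002,0,0,0,-1],[0.002,0,0,0,-1],[0.0025,0,0,0,-0.4],[0.0025,0,0,0,-0.3]], "grip_force": 10}}

```text
time_s: 8.55
ee_pos: [484.8, -85.1, 120.4]
ee_rot: [-179.9, 0.0, 82.3]
force: [-1.8, 3.5, 0.4]
gripper_width: 30.9
gripper_force: 1.6
```

Request:
{"fn": "apply_moves", "kwargs": {"deltas": [[0,0,0,0,-0.1],[0,0,0,0,-0.1],[0,0,0,0,-0.1],[0,0,0,0,-0.1],[0,0,0,0,-0.1]]}}

```text
time_s: 9.05
ee_pos: [485.4, -85.1, 120.4]
ee_rot: [-180.0, 0.0, 82.3]
force: [-2.8, 3.2, -0.6]
gripper_width: 40.8
gripper_force: 1.8
```

```bash
python3 - <<'E'
from h import *
s=env.state(); print(s['ee_pos'],s['ee_rot'],s['force'],s['gripper_width'])
a=cams.grab_frame('scene');b=cams.grab_frame('wrist')
A=cv2.resize(a[150:270,210:370],None,fx=2.5,fy=2.5,interpolation=cv2.INTER_CUBIC)
B=b[0:300,120:520]
cv2.imwrite('pics/sw3.png',np.hstack([A,B]))
E
```

```text
[485.38667448 -85.07612758 120.3730789 ] [-1.79984184e+02  2.75717232e-03  8.22666411e+01] [-2.75802622  3.22753742 -0.57044467] 40.78910294925535
```

View pics/sw3.png

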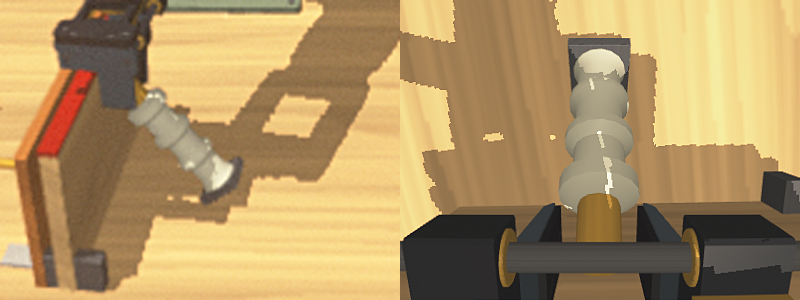

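The left part shows the post leaning on the fence, foot on the table. The right part shows the stub between the open fingers, centred at about (598,215). A finger still touches the fence lightly, so I'll open wider and back off a little.

Request:
{"fn": "apply_moves", "kwargs": {"deltas": [[0.001,0,0,0,0.2],[0.002,0,0,0,0.4],[0.003,0,0,0,0.4],[0.004,0,0,0,0.4],[0.004,0,0,0,0.4]]}}

```text
time_s: 9.65
ee_pos: [486.3, -81.2, 120.6]
ee_rot: [180.0, 0.0, 82.3]
force: [0.6, 0.4, 0.6]
gripper_width: 63.4
gripper_force: 0.0
```

Request:
{"fn": "apply_moves", "kwargs": {"deltas": [[0,0,0,0,0.4],[0,0,0,0,0.4],[0,0,0,0,0.4]]}}

```text
time_s: 9.95
ee_pos: [486.1, -81.2, 120.4]
ee_rot: [180.0, 0.0, 82.3]
force: [0.2, 0.0, -0.3]
gripper_width: 63.8
gripper_force: 0.0
```

```bash
python3 - <<'E'
from h import *
s=env.state(); print(s['ee_pos'],s['force'],s['gripper_width'])
a=cams.grab_frame('scene');b=cams.grab_frame('wrist')
A=cv2.resize(a[150:270,210:370],None,fx=2.5,fy=2.5,interpolation=cv2.INTER_CUBIC)
cv2.imwrite('pics/sw4.png',np.hstack([A,b[0:300,120:520]]))
E
```

```text
[486.05540132 -81.20821293 120.44899132] [ 0.19252134  0.04306394 -0.31092285] 63.79156967038313
```

View pics/sw4.png

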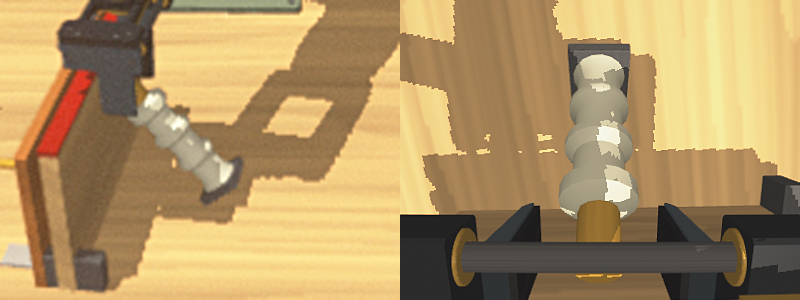

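The post leans on the fence by itself with zero tool force; its foot edge is at about (225,190) left. Now I'll regrip slightly higher and raise it.

Request:
{"fn": "apply_moves", "kwargs": {"deltas": [[-0.0015,0,-0.004,0,0],[-0.0015,0,-0.004,0,-0.5],[-0.0015,0,-0.004,0,-1],[-0.0015,0,-0.004,0,-1],[-0.0015,0,-0.004,0,-1]], "grip_force": 12}}

```text
time_s: 10.55
ee_pos: [485.8, -82.6, 124.4]
ee_rot: [-180.0, 0.0, 82.3]
force: [-0.5, -1.3, 0.2]
gripper_width: 27.0
gripper_force: 0.0
```

Request:
{"fn": "apply_moves", "kwargs": {"deltas": [[0,0,0,0,-1],[0,0,0,0,-1],[0,0,0,0,-1],[0.001,0,-0.001,0,-1],[0.003,0,-0.003,0,-1]]}}

```text
time_s: 11.05
ee_pos: [485.8, -79.5, 127.0]
ee_rot: [-179.9, -0.0, 82.3]
force: [-0.1, 0.5, -2.9]
gripper_width: 24.0
gripper_force: 12.0
```

Request:
{"fn": "apply_moves", "kwargs": {"deltas": [[0.003,0,-0.002,0,-1],[0.006,0,-0.004,0,-1],[0.008,0,-0.006,0,-1],[0.01,0,-0.008,0,-1],[0.01,0,-0.01,0,-1]]}}

```text
time_s: 11.55
ee_pos: [487.6, -69.5, 137.6]
ee_rot: [-180.0, 0.0, 82.3]
force: [0.0, 0.4, -4.3]
gripper_width: 23.5
gripper_force: 12.0
```

Request:
{"fn": "apply_moves", "kwargs": {"deltas": [[0,0,-0.002,0,-1],[0,0,-0.004,0,-1],[0,0,-0.006,0,-1],[0,0,-0.008,0,-1],[0,0,-0.01,0,-1]]}}

```text
time_s: 12.05
ee_pos: [487.6, -69.8, 147.6]
ee_rot: [-180.0, 0.0, 82.3]
force: [0.8, -0.5, -4.1]
gripper_width: 23.6
gripper_force: 12.0
```

```bash
python3 - <<'E'
from h import *
s=env.state(); print(s['ee_pos'],s['force'],s['gripper_width'])
a=cams.grab_frame('scene');b=cams.grab_frame('wrist')
A=cv2.resize(a[150:270,210:370],None,fx=2.5,fy=2.5,interpolation=cv2.INTER_CUBIC)
cv2.imwrite('pics/sw5.png',np.hstack([A,b[0:300,120:520]]))
E
```

```text
[487.55097416 -69.84387049 147.58120617] [ 0.83028386 -0.48331299 -4.10048929] 23.609573457580275
```

View pics/sw5.png

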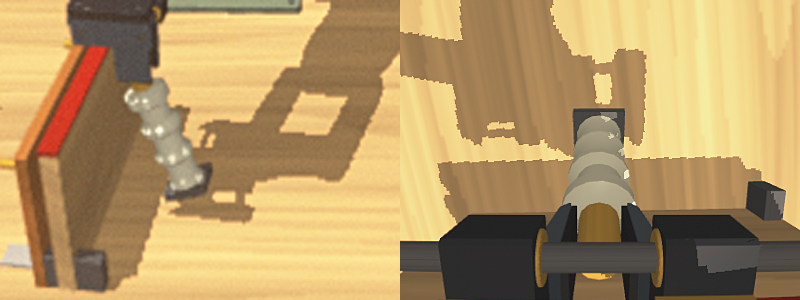

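It hangs clear of the table, tilted about 20° by grip friction. I'll loosen the grip so it swings upright.

Request:
{"fn": "apply_moves", "kwargs": {"deltas": [[0,0,0,0,-1],[0,0,0,0,-1],[0,0,0,0,-1],[0,0,0,0,-1]], "grip_force": 6}}

```text
time_s: 12.55
ee_pos: [487.9, -69.9, 147.8]
ee_rot: [180.0, 0.0, 82.3]
force: [0.7, 0.1, 0.8]
gripper_width: 23.4
gripper_force: 6.0
```

Request:
{"fn": "apply_moves", "kwargs": {"deltas": [[0,0,0,0,-1],[0,0,0,0,-1],[0,0,0,0,-1],[0,0,0,0,-1]], "grip_force": 4.5}}

```text
time_s: 12.95
ee_pos: [487.9, -69.8, 147.7]
ee_rot: [180.0, 0.0, 82.3]
force: [-0.8, 0.1, 2.5]
gripper_width: 23.8
gripper_force: 4.5
```

```bash
python3 - <<'E'
from h import *
s=env.state(); print(s['ee_pos'],s['force'],s['gripper_width'],s['gripper_force'])
a=cams.grab_frame('scene');b=cams.grab_frame('wrist')
A=cv2.resize(a[150:270,210:370],None,fx=2.5,fy=2.5,interpolation=cv2.INTER_CUBIC)
cv2.imwrite('pics/sw6.png',np.hstack([A,b[0:300,120:520]]))
E
```

```text
[487.85916045 -69.84121069 147.72908835] [-0.82292679  0.0937586   2.51671774] 23.75900957793253 4.50198121368885
```

View pics/sw6.png

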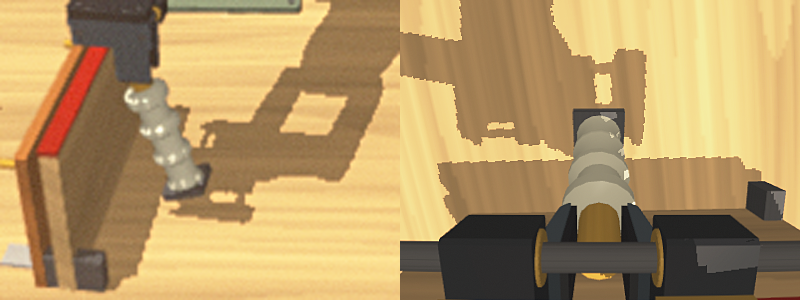

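The foot edge rests on the table at about 20° tilt. Next I'll carry the top outwards, away from the fence, over the foot edge so the post drops upright.

Request:
{"fn": "apply_moves", "kwargs": {"deltas": [[0.004,0,-0.001,0,-1],[0.009,0,-0.002,0,-1],[0.014,0,-0.003,0,-1],[0.019,0,-0.003,0,-1],[0.024,0,-0.003,0,-1]]}}

```text
time_s: 13.55
ee_pos: [490.9, -45.3, 150.4]
ee_rot: [-180.0, -0.0, 82.3]
force: [0.8, -0.4, 0.3]
gripper_width: 23.7
gripper_force: 4.5
```

Request:
{"fn": "apply_moves", "kwargs": {"deltas": [[0.005,0,0,0,-1],[0.01,0,0,0,-1],[0.015,0,0,0,-1],[0.02,0,0,0,-1],[0.024,0,0,0,-1]]}}

```text
time_s: 14.05
ee_pos: [493.6, -21.7, 149.9]
ee_rot: [-179.9, 0.0, 82.3]
force: [-0.3, -1.3, -3.7]
gripper_width: 23.7
gripper_force: 4.5
```

```bash
python3 - <<'E'
from h import *
s=env.state(); print(s['ee_pos'],s['force'],s['gripper_width'],s['gripper_force'])
a=cams.grab_frame('scene');b=cams.grab_frame('wrist')
A=cv2.resize(a[150:270,210:370],None,fx=2.5,fy=2.5,interpolation=cv2.INTER_CUBIC)
cv2.imwrite('pics/sw7.png',np.hstack([A,b[0:300,120:520]]))
E
```

```text
[493.57194058 -21.74376869 149.89446169] [-0.28753027 -1.28116483 -3.70614708] 23.66576780971892 4.49772834777832
```

View pics/sw7.png

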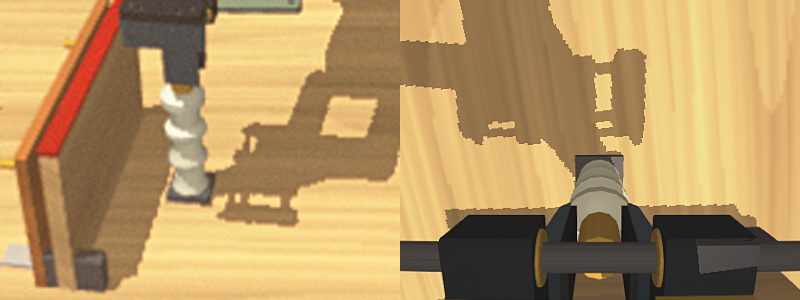

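The post now hangs practically upright at about (190,140) left, roughly 80 mm from the fence. I have used my 10 views, so I continue on numbers and forces. I'll carry it nearer the fence and set it down.

```bash
python3 - <<'E'
from h import *
s={'ee_pos':np.array([487.86,-69.84,147.73]),'ee_rot':np.array([-180,0,82.26])}
for uv in[(468,180),(485,180),(505,188)]:
    print(uv,[at('wrist',uv,z,s).round(1) for z in(0,40)])
f=np.array([np.cos(-.104),np.sin(-.104)]);n=np.array([-f[1],f[0]])
p0=np.array([481.5,-103.1])
im=cv2.imread('pics/sw6.png')[165:230:6,735:800:5].mean(2).astype(int); print(im)
P=env.state()['ee_pos'][:2]; print((P-p0)@n,(P-p0)@f)
E
```

```text
(468, 180) [array([637. , -93.2,   0. ]), array([619.5, -82. ,  40. ])]
(485, 180) [array([654.5, -95.5,   0. ]), array([634.8, -84.1,  40. ])]
(505, 188) [array([ 675.3, -106.7,    0. ]), array([653. , -93.9,  40. ])]
[[141 138 202 202 196 197 189 191 181 181 189 189 183]
 [142 138 132 131 124 135 190 192 181 181 190 189 184]
 [141 138 133 132 126 118 189 192 181 181 190 189 185]
 [142 139 134  45  50  51  48 174 182 182 191 188 187]
 [142 139 136  47  46  45  53  52  48  33 196 188 187]
 [139 139 140  47  46  47  43  70 120 118 155 188 188]
 [137 139 144  47  47  48  51  70  85 117 200 188 189]
 [139 139 101  48  48  48  64  69  70 119 195 189 188]
 [ 97  97  97  99  43  48  71  69  69 114 193 189 190]
 [ 58  89  90  90  91  90  71  69  68  63 197 189 191]
 [ 33  32  88  87  87  87  87  88  87  88  88  79 196]]
82.25083578852089 3.669148238288769
```

Request:
{"fn": "apply_moves", "kwargs": {"deltas": [[0,0,-0.003,0,-1],[-0.008,0,-0.004,-0.01,-1],[-0.017,0,-0.004,-0.02,-1],[-0.026,0,-0.004,-0.03,-1],[-0.034,0,-0.004,-0.03,-1]], "grip_force": 6}}

```text
time_s: 14.65
ee_pos: [489.2, -57.1, 154.4]
ee_rot: [-180.0, 0.0, 84.0]
force: [0.8, 0.0, -3.9]
gripper_width: 23.5
gripper_force: 6.0
```

Request:
{"fn": "apply_moves", "kwargs": {"deltas": [[-0.004,0,0,0,-1],[-0.007,0,0,0,-1],[-0.008,0,0.002,0,-1],[-0.008,0,0.004,0,-1],[-0.008,0,0.006,0,-1]]}}

```text
time_s: 15.15
ee_pos: [489.7, -63.5, 149.6]
ee_rot: [179.8, -0.0, 84.0]
force: [-0.2, 1.5, 9.6]
gripper_width: 23.9
gripper_force: 6.0
```

Request:
{"fn": "apply_moves", "kwargs": {"deltas": [[0,0,-0.001,0,-1],[0,0,-0.002,0,-0.5],[0,0,-0.002,0,-0.3],[0,0,-0.002,0,-0.2],[0,0,-0.002,0,-0.2]]}}

```text
time_s: 15.65
ee_pos: [488.9, -63.9, 150.7]
ee_rot: [180.0, 0.0, 84.0]
force: [-0.4, 0.9, -0.5]
gripper_width: 36.5
gripper_force: 0.0
```

Request:
{"fn": "apply_moves", "kwargs": {"deltas": [[0,0,0,0,-0.2],[0,0,0,0,-0.2],[0,0,0,0,-0.2],[0,0,0,0,-0.2]]}}

```text
time_s: 16.05
ee_pos: [488.7, -63.9, 150.4]
ee_rot: [180.0, 0.0, 84.0]
force: [0.3, -1.0, -0.2]
gripper_width: 36.3
gripper_force: 0.0
```

```bash
python3 - <<'E'
from h import *
s=env.state(); print(s['ee_pos'],s['force'],s['gripper_width'],s['gripper_force'])
f=np.array([np.cos(-.104),np.sin(-.104)]);n=np.array([-f[1],f[0]]);p0=np.array([481.5,-103.1])
P=s['ee_pos'][:2]; print((P-p0)@n,(P-p0)@f)
a=cams.grab_frame('scene');b=cams.grab_frame('wrist')
cv2.imwrite('pics/s8.png',a);cv2.imwrite('pics/w8.png',b)
hsv=cv2.cvtColor(b,cv2.COLOR_BGR2HSV)
# white post column profile in scene: per-row extent of bright, unsaturated pixels near post
h=cv2.cvtColor(a,cv2.COLOR_BGR2HSV)
m=((h[...,1]<75)&(h[...,2]>110)); m[:, :260]=0;m[:,310:]=0
for r in range(178,240,3):
    c=np.flatnonzero(m[r]); print(r,(c.min(),c.max(),len(c)) if len(c) else None)
g=a.mean(2).astype(int)
print(g[222:240:2,262:302:2])
E
```

```text
[488.65508608 -63.86444126 150.44204861] [ 0.26026098 -0.9681932  -0.19826251] 36.305382121525774 0.0
39.766352284361886 3.04327992575726
178 None
181 None
184 (np.int64(261), np.int64(276), 6)
187 (np.int64(260), np.int64(277), 18)
190 (np.int64(261), np.int64(276), 16)
193 (np.int64(264), np.int64(275), 12)
196 (np.int64(263), np.int64(276), 14)
199 (np.int64(262), np.int64(277), 16)
202 (np.int64(262), np.int64(276), 15)
205 (np.int64(265), np.int64(275), 11)
208 (np.int64(265), np.int64(277), 13)
211 (np.int64(263), np.int64(277), 15)
214 (np.int64(265), np.int64(276), 12)
217 (np.int64(265), np.int64(277), 13)
220 (np.int64(265), np.int64(278), 14)
223 (np.int64(265), np.int64(278), 14)
226 (np.int64(269), np.int64(277), 9)
229 None
232 None
235 None
238 None
[[111 105 149 158 160 161 153 144 114  68 116 112 119 114 116 111 112 114
  115 118]
 [ 93  79 150 162 169 165 161 139  88 101 117 117 116 120 111 113 118 116
  111 116]
 [ 77  71  79  93 130 125 136 113 100 108 117 111 109 112 113 109 111 109
  109 110]
 [ 85  84  75  79  78  73  82  76  70 161 209 208 144 128 208 120 131 172
  155 160]
 [123 121 118 113 114 104 152 157 151 197 199 201 137 116 126 120 118 187
  194 193]
 [116 113 116 120 118 110 186 193 190 190 190 195 112 116 110 116 118 110
  112 108]
 [121 119 120 121 118 122 201 196 194 197 129 115 113 108 114 115 116 115
  114 114]
 [119 119 120 115 115 153 200 199 199 200 150 154 152 154 116 120 119 121
  119 123]
 [117 109 115 110 115 193 190 189 193 191 191 193 192 196 197 194 196 198
  196 150]]
```

```bash
python3 - <<'E'
from h import *
for z in(0,15,122,151): print(z,inv('scene',[488.7,-63.9,z]))
E
```

```text
0 [271.08115227 224.13936703]
15 [270.74837646 219.82192741]
122 [268.25109977 187.00186064]
151 [267.53558153 177.45705795]
```

The centreline matches an upright post, so it is standing released beside the fence. Now I'll regrip, lift slightly and carry it along the fence.

Request:
{"fn": "apply_moves", "kwargs": {"deltas": [[0,0,0,0,-0.5],[0,0,0,0,-1],[0,0,0,0,-1],[0,0,0,0,-1],[0,0,0,0,-1]], "grip_force": 14}}

```text
time_s: 16.65
ee_pos: [488.4, -63.8, 150.4]
ee_rot: [-180.0, 0.0, 84.0]
force: [-0.9, 0.5, 0.9]
gripper_width: 23.2
gripper_force: 14.0
```

Request:
{"fn": "apply_moves", "kwargs": {"deltas": [[0,0,-0.002,0,-1],[0,0,-0.004,0,-1],[0,0.004,-0.004,0,-1],[-0.002,0.012,-0.004,0,-1],[-0.004,0.022,-0.004,0,-1]]}}

```text
time_s: 17.15
ee_pos: [510.8, -70.3, 154.4]
ee_rot: [180.0, 0.0, 84.0]
force: [0.6, -0.6, -3.6]
gripper_width: 23.4
gripper_force: 14.0
```

Request:
{"fn": "apply_moves", "kwargs": {"deltas": [[-0.001,0.012,0,0,-1],[-0.002,0.024,0,0,-1],[-0.003,0.036,0,0,-1],[-0.004,0.048,0,0,-1],[-0.004,0.06,0,0,-1]]}}

```text
time_s: 17.65
ee_pos: [570.5, -80.7, 154.3]
ee_rot: [-180.0, 0.0, 84.0]
force: [-0.4, 0.1, -4.4]
gripper_width: 23.4
gripper_force: 14.0
```

Request:
{"fn": "apply_moves", "kwargs": {"deltas": [[0,0.009,0,0,-1],[0,0.016,0,0,-1],[0,0.021,0,0,-1],[0,0.024,0,0,-1],[0,0.025,0,0,-1]]}}

```text
time_s: 18.15
ee_pos: [594.3, -83.0, 154.4]
ee_rot: [-180.0, 0.0, 84.0]
force: [-0.4, -0.1, -3.7]
gripper_width: 23.5
gripper_force: 14.0
```

Request:
{"fn": "apply_moves", "kwargs": {"deltas": [[0,0.002,0,0,-1],[0,0.004,0,0,-1],[0,0.005,0,0,-1],[0,0.006,0,0,-1]]}}

```text
time_s: 18.55
ee_pos: [600.2, -83.6, 154.5]
ee_rot: [180.0, 0.0, 84.0]
force: [0.1, 0.7, -3.6]
gripper_width: 23.5
gripper_force: 14.0
```

Request:
{"fn": "apply_moves", "kwargs": {"deltas": [[0,0.001,0,0,-1],[0,0.002,0,0,-1],[0,0.0025,0,0,-1],[0,0.003,0,0,-1]]}}

```text
time_s: 18.95
ee_pos: [603.1, -83.9, 154.4]
ee_rot: [-180.0, 0.0, 84.0]
force: [0.1, -0.2, -3.8]
gripper_width: 23.5
gripper_force: 14.0
```

Request:
{"fn": "apply_moves", "kwargs": {"deltas": [[0,0.001,0,0,-1],[0,0.002,0,0,-1],[0,0.0025,0,0,-1],[0,0.0025,0,0,-1]]}}

```text
time_s: 19.35
ee_pos: [605.7, -84.2, 154.4]
ee_rot: [180.0, 0.0, 84.0]
force: [-0.4, 0.6, -3.3]
gripper_width: 23.6
gripper_force: 14.0
```

Request:
{"fn": "apply_moves", "kwargs": {"deltas": [[0,0.001,0,0,-1],[0,0.0015,0,0,-1],[0,0.002,0,0,-1],[0,0.002,0,0,-1]]}}

```text
time_s: 19.75
ee_pos: [607.7, -84.4, 154.4]
ee_rot: [180.0, 0.0, 84.0]
force: [-0.4, -0.8, -3.9]
gripper_width: 23.6
gripper_force: 14.0
```

Request:
{"fn": "apply_moves", "kwargs": {"deltas": [[0,0.001,0,0,-1],[0,0.0015,0,0,-1],[0,0.002,0,0,-1],[0,0.002,0,0,-1]]}}

```text
time_s: 20.15
ee_pos: [609.7, -84.6, 154.4]
ee_rot: [180.0, 0.0, 84.0]
force: [-0.0, -0.2, -3.9]
gripper_width: 23.4
gripper_force: 14.0
```

Request:
{"fn": "apply_moves", "kwargs": {"deltas": [[0,0.001,0,0,-1],[0,0.0015,0,0,-1],[0,0.002,0,0,-1],[0,0.002,0,0,-1]]}}

```text
time_s: 20.55
ee_pos: [611.7, -84.9, 154.4]
ee_rot: [180.0, 0.0, 84.0]
force: [-0.0, -0.1, -3.3]
gripper_width: 23.3
gripper_force: 14.0
```

Request:
{"fn": "apply_moves", "kwargs": {"deltas": [[0,0.001,0,0,-1],[0,0.0015,0,0,-1],[0,0.002,0,0,-1],[0,0.002,0,0,-1]]}}

```text
time_s: 20.95
ee_pos: [613.6, -85.0, 154.5]
ee_rot: [-180.0, 0.0, 84.0]
force: [0.0, -0.0, -3.0]
gripper_width: 23.4
gripper_force: 14.0
```

Request:
{"fn": "apply_moves", "kwargs": {"deltas": [[0,0.001,0,0,-1],[0,0.0015,0,0,-1],[0,0.002,0,0,-1],[0,0.002,0,0,-1]]}}

```text
time_s: 21.35
ee_pos: [615.1, -85.2, 154.3]
ee_rot: [-179.9, -0.0, 84.0]
force: [-2.4, -0.0, -3.3]
gripper_width: 23.6
gripper_force: 14.0
```

Request:
{"fn": "apply_moves", "kwargs": {"deltas": [[0,0.001,0,0,-1],[0,0.0015,0,0,-1],[0,0.002,0,0,-1],[0,0.002,0,0,-1]]}}

```text
time_s: 21.75
ee_pos: [617.4, -85.4, 154.4]
ee_rot: [-180.0, -0.0, 84.0]
force: [-3.3, 1.4, -2.9]
gripper_width: 23.5
gripper_force: 14.1
```

Stop contact is at about x = 615. I'll ease back and then creep to the fence.

Request:
{"fn": "apply_moves", "kwargs": {"deltas": [[0,-0.001,0,0,-1],[0,-0.0025,0,0,-1],[-0.002,-0.0025,0,0,-1],[-0.004,-0.0025,0,0,-1],[-0.005,-0.0025,0,0,-1]]}}

```text
time_s: 22.25
ee_pos: [614.9, -90.4, 154.5]
ee_rot: [180.0, -0.0, 84.0]
force: [0.1, 0.2, -5.2]
gripper_width: 23.9
gripper_force: 14.0
```

Request:
{"fn": "apply_moves", "kwargs": {"deltas": [[-0.001,0,0,0,-1],[-0.0015,0,0,0,-1],[-0.002,0,0,0,-1],[-0.002,0,0,0,-1]]}}

```text
time_s: 22.65
ee_pos: [614.5, -92.3, 154.5]
ee_rot: [180.0, 0.0, 84.0]
force: [-1.4, -0.4, -4.0]
gripper_width: 23.2
gripper_force: 14.0
```

Request:
{"fn": "apply_moves", "kwargs": {"deltas": [[-0.001,0,0,0,-1],[-0.0015,0,0,0,-1],[-0.002,0,0,0,-1],[-0.002,0,0,0,-1]]}}

```text
time_s: 23.05
ee_pos: [614.2, -94.3, 154.5]
ee_rot: [180.0, 0.0, 84.0]
force: [-0.6, 0.3, -4.7]
gripper_width: 23.6
gripper_force: 14.0
```

Request:
{"fn": "apply_moves", "kwargs": {"deltas": [[-0.0005,0,0,0,-1],[-0.001,0,0,0,-1],[-0.001,0,0,0,-1]]}}

```text
time_s: 23.35
ee_pos: [614.1, -95.3, 154.5]
ee_rot: [180.0, 0.0, 84.0]
force: [-0.7, 0.2, -3.5]
gripper_width: 23.6
gripper_force: 14.0
```

Request:
{"fn": "apply_moves", "kwargs": {"deltas": [[-0.0005,0,0,0,-1],[-0.001,0,0,0,-1],[-0.001,0,0,0,-1]]}}

```text
time_s: 23.65
ee_pos: [613.9, -96.2, 154.4]
ee_rot: [180.0, 0.0, 84.0]
force: [-0.3, 0.5, -2.7]
gripper_width: 23.3
gripper_force: 14.0
```

Request:
{"fn": "apply_moves", "kwargs": {"deltas": [[-0.0005,0,0,0,-1],[-0.001,0,0,0,-1],[-0.001,0,0,0,-1]]}}

```text
time_s: 23.95
ee_pos: [613.9, -96.9, 154.5]
ee_rot: [180.0, -0.0, 84.0]
force: [0.0, 0.7, -4.2]
gripper_width: 23.9
gripper_force: 14.0
```

Request:
{"fn": "apply_moves", "kwargs": {"deltas": [[-0.0005,0,0,0,-1],[-0.001,0,0,0,-1],[-0.001,0,0,0,-1]]}}

```text
time_s: 24.25
ee_pos: [613.8, -97.4, 154.6]
ee_rot: [180.0, -0.1, 84.0]
force: [-0.7, 4.2, -2.6]
gripper_width: 23.6
gripper_force: 14.0
```

Request:
{"fn": "apply_moves", "kwargs": {"deltas": [[-0.0005,0,0,0,-1],[-0.001,0,0,0,-1],[-0.001,0,0,0,-1]]}}

```text
time_s: 24.55
ee_pos: [613.8, -98.2, 154.9]
ee_rot: [180.0, -0.1, 84.0]
force: [-0.6, 5.8, -1.6]
gripper_width: 23.6
gripper_force: 14.0
```

Request:
{"fn": "apply_moves", "kwargs": {"deltas": [[0.001,0,0,0,-1],[0.0015,0,0.001,0,-1],[0.0015,0,0.002,0,-1],[0.0015,0,0.003,0,-1],[0.0015,0,0.004,0,-1]]}}

```text
time_s: 25.05
ee_pos: [614.0, -97.7, 151.1]
ee_rot: [179.9, 0.0, 84.0]
force: [-2.3, 4.0, 6.3]
gripper_width: 23.8
gripper_force: 14.0
```

Request:
{"fn": "apply_moves", "kwargs": {"deltas": [[0,0,0,0,-0.6],[0,0,0,0,-0.4],[0,0,0,0,-0.2],[0,0,0,0,-0.2],[0,0,0,0,-0.2]]}}

```text
time_s: 25.55
ee_pos: [614.0, -98.1, 150.4]
ee_rot: [180.0, 0.0, 84.0]
force: [-0.0, 0.9, 0.0]
gripper_width: 36.5
gripper_force: 0.0
```

```bash
cat >m.py <<'E'
from h import *
s=env.state(); print(s['ee_pos'],s['force'],s['gripper_width'],s['gripper_force'])
f=np.array([np.cos(-.104),np.sin(-.104)]);n=np.array([-f[1],f[0]]);p0=np.array([481.5,-103.1])
P=s['ee_pos'][:2]; print('tcp fence',(P-p0)@n,(P-p0)@f)
a=cams.grab_frame('scene');cv2.imwrite('pics/s9.png',a)
h=cv2.cvtColor(a,cv2.COLOR_BGR2HSV)
c0=np.array(inv('scene',[614.5,-95,60])); print(c0)
m=((h[...,1]<75)&(h[...,2]>110)); x0=int(c0[0]); m[:,:x0-14]=0;m[:,x0+16:]=0
for r in range(int(c0[1])-35,int(c0[1])+36,4):
    c=np.flatnonzero(m[r]); print(r,(int(c.min()),int(c.max()),len(c)) if len(c) else None)
for z in(0,15,74,98,122,151): print(z,inv('scene',[614.5,-95,z]).round(1))
E
python3 m.py
```

```text
[613.98909438 -98.12485186 150.40269469] [-0.03663055  0.94212597  0.02171899] 36.50185033180684 0.0
tcp fence 18.702307320079523 131.25675575294903
[251.68727528 237.29380651]
202 None
206 None
210 None
214 (241, 260, 10)
218 (241, 260, 20)
222 (243, 257, 15)
226 (245, 260, 16)
230 (243, 260, 18)
234 (245, 259, 15)
238 (246, 260, 15)
242 (245, 261, 17)
246 (248, 260, 13)
250 (250, 261, 12)
254 (240, 262, 20)
258 (253, 256, 4)
262 None
266 None
270 None
0 [253.8 255.6]
15 [253.3 251.1]
74 [251.2 232.8]
98 [250.3 225. ]
122 [249.4 217. ]
151 [248.2 207. ]
```

Released and standing in the corner. Next I'll go up, outwards, shut the fingers and come down to press at the widest rib (opposite the fence contact).

Request:
{"fn": "apply_moves", "kwargs": {"deltas": [[0,0,-0.01,0,-0.2],[0,0,-0.025,0,-0.2],[0,0,-0.04,0,-0.2],[0.02,0,-0.04,0,-0.6],[0.04,0,-0.04,0,-1]]}}

```text
time_s: 26.1
ee_pos: [618.6, -58.0, 192.1]
ee_rot: [179.8, 0.0, 83.9]
force: [0.6, 0.2, -0.8]
gripper_width: 23.1
gripper_force: 0.0
```

Request:
{"fn": "apply_moves", "kwargs": {"deltas": [[0.018,0,0,0,-1],[0.018,0,0.02,0,-1],[0.018,0,0.05,0,-1],[0.018,0,0.08,0,-1],[0.018,0,0.092,0,-1]]}}

```text
time_s: 26.6
ee_pos: [618.2, -39.4, 95.9]
ee_rot: [-179.7, 0.0, 84.0]
force: [0.2, -0.1, 0.4]
gripper_width: 0.4
gripper_force: 0.0
```

```bash
python3 m.py
```

```text
[618.2369511  -39.43624858  95.87809705] [ 0.20431207 -0.13944474  0.36366785] 0.4483977240162242 0.0
tcp fence 77.51478975608366 129.38904285416416
[251.68727528 237.29380651]
202 None
206 None
210 None
214 (242, 245, 4)
218 (241, 246, 6)
222 (243, 256, 14)
226 (245, 259, 15)
230 (243, 260, 18)
234 (245, 259, 15)
238 (247, 261, 15)
242 (246, 261, 16)
246 (248, 260, 13)
250 (250, 261, 12)
254 (242, 262, 19)
258 (253, 256, 4)
262 None
266 None
270 None
0 [253.8 255.6]
15 [253.3 251.1]
74 [251.2 232.8]
98 [250.3 225. ]
122 [249.4 217. ]
151 [248.2 207. ]
```

Request:
{"fn": "apply_moves", "kwargs": {"deltas": [[-0.003,0.0015,-0.004,0,-1],[-0.006,0.0015,-0.004,0,-1],[-0.008,0.0015,-0.004,0,-1],[-0.009,0.0015,-0.004,0,-1]]}}

```text
time_s: 27.05
ee_pos: [621.1, -49.6, 103.8]
ee_rot: [179.9, 0.0, 84.0]
force: [0.6, -0.0, -0.1]
gripper_width: 0.5
gripper_force: 0.0
```

Request:
{"fn": "apply_moves", "kwargs": {"deltas": [[-0.001,0,0,0,-1],[-0.0015,0,0,0,-1],[-0.002,0,0,0,-1],[-0.002,0,0,0,-1]]}}

```text
time_s: 27.45
ee_pos: [620.2, -51.0, 102.4]
ee_rot: [-180.0, 0.0, 84.0]
force: [0.1, 0.9, 0.5]
gripper_width: 0.4
gripper_force: 0.0
```

Request:
{"fn": "apply_moves", "kwargs": {"deltas": [[-0.001,0,0,0,-1],[-0.0015,0,0,0,-1],[-0.0015,0,0,0,-1]]}}

```text
time_s: 27.75
ee_pos: [620.1, -52.4, 102.5]
ee_rot: [180.0, -0.0, 84.0]
force: [0.2, 1.1, -0.2]
gripper_width: 0.7
gripper_force: 0.4
```

Request:
{"fn": "apply_moves", "kwargs": {"deltas": [[-0.0005,0,0,0,-1],[-0.001,0,0,0,-1],[-0.001,0,0,0,-1]]}}

```text
time_s: 28.05
ee_pos: [620.0, -53.6, 102.5]
ee_rot: [180.0, 0.0, 84.0]
force: [-0.4, 1.6, 0.2]
gripper_width: 0.7
gripper_force: 0.5
```

Request:
{"fn": "apply_moves", "kwargs": {"deltas": [[-0.0005,0,0,0,-1],[-0.001,0,0,0,-1],[-0.001,0,0,0,-1]]}}

```text
time_s: 28.35
ee_pos: [619.9, -54.6, 102.4]
ee_rot: [180.0, 0.0, 84.0]
force: [-0.0, 0.9, -0.1]
gripper_width: 0.8
gripper_force: 0.4
```

Request:
{"fn": "apply_moves", "kwargs": {"deltas": [[-0.0005,0,0,0,-1],[-0.0005,0,0,0,-1],[-0.0005,0,0,0,-1]]}}

```text
time_s: 28.65
ee_pos: [619.9, -54.8, 102.5]
ee_rot: [180.0, -0.0, 84.0]
force: [0.2, 1.4, 0.6]
gripper_width: 0.4
gripper_force: 1.0
```

Request:
{"fn": "apply_moves", "kwargs": {"deltas": [[-0.0005,0,0,0,-1],[-0.001,0,0,0,-1],[-0.001,0,0,0,-1]]}}

```text
time_s: 28.95
ee_pos: [619.8, -55.1, 102.6]
ee_rot: [180.0, -0.1, 84.0]
force: [-0.4, 4.3, 1.6]
gripper_width: 0.5
gripper_force: 2.6
```

Request:
{"fn": "apply_moves", "kwargs": {"deltas": [[-0.0005,0,0,0,-1],[-0.001,0,0,0,-1],[-0.001,0,0,0,-1]]}}

```text
time_s: 29.25
ee_pos: [619.8, -55.3, 102.6]
ee_rot: [180.0, -0.2, 83.9]
force: [0.6, 7.0, 0.9]
gripper_width: 0.3
gripper_force: 3.7
```

Request:
{"fn": "apply_moves", "kwargs": {"deltas": [[-0.0003,0,0,0,-1],[-0.0003,0,0,0,-1],[-0.0003,0,0,0,-1]]}}

```text
time_s: 29.55
ee_pos: [619.8, -55.3, 102.6]
ee_rot: [180.0, -0.2, 83.9]
force: [0.7, 7.3, 2.2]
gripper_width: 0.3
gripper_force: 4.1
```

```bash
cp pics/s9.png pics/s9a.png; python3 m.py | head -24
python3 - <<'E'
import cv2,numpy as np
a=cv2.imread('pics/s9a.png',0).astype(np.float32);b=cv2.imread('pics/s9.png',0).astype(np.float32)
for r0,r1 in((212,220),(220,228),(228,236),(236,244),(244,252),(250,258)):
    best=[]
    A=cv2.resize(a[r0:r1,236:256],None,fx=10,fy=10,interpolation=cv2.INTER_CUBIC)
    B=cv2.resize(b[r0-2:r1+2,230:262],None,fx=10,fy=10,interpolation=cv2.INTER_CUBIC)
    m=cv2.matchTemplate(B,A,cv2.TM_CCOEFF_NORMED);_,v,_,l=cv2.minMaxLoc(m);print(r0,round(v,3),(l[0]-60)/10,(l[1]-20)/10)
E
```

```text
[619.8205337  -55.30092223 102.61722643] [0.73459125 7.34044124 2.20700356] 0.27809508951624123 4.066106627433328
tcp fence 61.90023082403237 132.61102254936606
[251.68727528 237.29380651]
202 (240, 241, 2)
206 None
210 None
214 None
218 None
222 (242, 256, 15)
226 (244, 258, 15)
230 (243, 259, 17)
234 (245, 258, 14)
238 (246, 260, 15)
242 (245, 260, 16)
246 (247, 259, 13)
250 (250, 261, 12)
254 (243, 261, 16)
258 (254, 261, 6)
262 None
266 None
270 None
0 [253.8 255.6]
15 [253.3 251.1]
74 [251.2 232.8]
212 0.463 2.1 2.0
220 0.741 -0.2 -1.0
228 0.975 -0.6 0.0
236 0.989 -0.3 -0.1
244 0.995 -0.1 0.0
250 0.994 0.0 -0.1
```

Pressed at 7 N; frame matching gives a tilt of only about 0.017 rad, so step 3 is met. But that tilt implies the foot still stands about 2 mm off the face, which is marginal, so I'll regrip centred and set it closer.

Request:
{"fn": "apply_moves", "kwargs": {"deltas": [[0.001,0,0,0,-1],[0.002,0,0,0,-1],[0.004,0,0,0,-1],[0.009,0,0,0,-1],[0.015,0,0,0,-1]]}}

```text
time_s: 30.1
ee_pos: [620.9, -42.8, 102.2]
ee_rot: [-180.0, 0.1, 84.0]
force: [0.8, -0.7, -0.3]
gripper_width: 0.5
gripper_force: 0.0
```

Request:
{"fn": "apply_moves", "kwargs": {"deltas": [[0.002,0,-0.04,0,-0.5],[0.002,0,-0.09,0,-0.2],[-0.015,-0.001,-0.09,0,-0.2],[-0.035,-0.001,-0.09,0,-0.2],[-0.049,-0.001,-0.09,0,-0.2]]}}

```text
time_s: 30.6
ee_pos: [614.7, -92.1, 192.5]
ee_rot: [180.0, 0.1, 84.0]
force: [-0.3, 0.3, 0.1]
gripper_width: 35.9
gripper_force: 0.0
```

```bash
cp pics/s9a.png pics/ref.png; python3 m.py | head -20
```

```text
[614.69378285 -92.12965418 192.50546007] [-0.32845045  0.28538728  0.11565731] 35.8686654861873 0.0
tcp fence 24.73826774764785 131.33525948975213
[251.68727528 237.29380651]
202 None
206 None
210 None
214 (242, 259, 8)
218 (241, 260, 20)
222 (243, 257, 15)
226 (245, 260, 16)
230 (243, 260, 18)
234 (245, 259, 15)
238 (246, 261, 16)
242 (245, 261, 17)
246 (248, 260, 13)
250 (250, 261, 12)
254 (239, 262, 20)
258 (253, 256, 4)
262 None
266 None
```

Request:
{"fn": "apply_moves", "kwargs": {"deltas": [[0.002,0,0.015,0,-0.2],[0.002,0,0.03,0,-0.2],[0.002,0,0.041,0,-0.2],[0.002,0,0.042,0,-0.4],[0.002,0,0.042,0,-0.6]]}}

```text
time_s: 31.15
ee_pos: [615.0, -88.9, 150.0]
ee_rot: [-179.9, -0.0, 84.0]
force: [-0.3, 0.4, -3.1]
gripper_width: 23.7
gripper_force: 14.5
```

Request:
{"fn": "apply_moves", "kwargs": {"deltas": [[0,0,0,0,-1],[0,0,0,0,-1],[0,0,0,0,-1],[0,0,0,0,-1],[0,0,0,0,-1]]}}

```text
time_s: 31.65
ee_pos: [615.0, -89.0, 150.3]
ee_rot: [-180.0, 0.0, 84.0]
force: [-1.4, -0.5, -4.1]
gripper_width: 23.7
gripper_force: 14.0
```

Request:
{"fn": "apply_moves", "kwargs": {"deltas": [[0,0,-0.001,0,-1],[0,0,-0.002,0,-1],[0,0,-0.002,0,-1],[-0.0005,0,-0.002,0,-1],[-0.001,0,-0.002,0,-1]]}}

```text
time_s: 32.15
ee_pos: [615.1, -90.0, 152.6]
ee_rot: [180.0, -0.0, 84.0]
force: [-1.2, 0.8, -3.6]
gripper_width: 23.4
gripper_force: 14.0
```

Request:
{"fn": "apply_moves", "kwargs": {"deltas": [[-0.0005,0,0,0,-1],[-0.001,0,0,0,-1],[-0.001,0,0,0,-1]]}}

```text
time_s: 32.45
ee_pos: [614.9, -91.0, 152.4]
ee_rot: [-180.0, -0.0, 84.0]
force: [-0.7, 0.6, -4.7]
gripper_width: 24.2
gripper_force: 14.0
```

Request:
{"fn": "apply_moves", "kwargs": {"deltas": [[-0.0005,0,0,0,-1],[-0.001,0,0,0,-1],[-0.001,0,0,0,-1]]}}

```text
time_s: 32.75
ee_pos: [614.8, -92.0, 152.4]
ee_rot: [-180.0, -0.0, 84.0]
force: [0.3, 0.9, -3.4]
gripper_width: 23.4
gripper_force: 14.0
```

Request:
{"fn": "apply_moves", "kwargs": {"deltas": [[-0.0005,0,0,0,-1],[-0.001,0,0,0,-1],[-0.001,0,0,0,-1]]}}

```text
time_s: 33.05
ee_pos: [614.7, -92.9, 152.4]
ee_rot: [-180.0, -0.0, 84.0]
force: [-0.7, 1.6, -2.9]
gripper_width: 23.1
gripper_force: 14.0
```

Request:
{"fn": "apply_moves", "kwargs": {"deltas": [[0.001,0,0.0005,0,-1],[0.001,0,0.001,0,-1],[0.001,0,0.0018,0,-1],[0.001,0,0.0022,0,-0.8],[0.001,0,0.0022,0,-0.4]]}}

```text
time_s: 33.55
ee_pos: [615.6, -92.3, 150.7]
ee_rot: [179.9, 0.0, 84.0]
force: [-0.7, 0.7, -0.0]
gripper_width: 27.0
gripper_force: 0.2
```

Request:
{"fn": "apply_moves", "kwargs": {"deltas": [[0,0,0,0,-0.2],[0,0,0,0,-0.2],[0,0,0,0,-0.2],[0,0,-0.02,0,-0.2],[0,0,-0.04,0,-0.2]]}}

```text
time_s: 34.05
ee_pos: [614.8, -92.1, 190.4]
ee_rot: [-180.0, 0.0, 84.0]
force: [-0.4, 0.6, 0.3]
gripper_width: 36.6
gripper_force: 0.0
```

```bash
python3 m.py | head -20; cat > d.py <<'E'
import cv2,numpy as np
a=cv2.imread('pics/ref.png',0);b=cv2.imread('pics/s9.png',0)
for r0,r1 in((212,220),(220,228),(228,236),(236,244),(244,252),(250,258)):
    A=cv2.resize(a[r0:r1,240:264],None,fx=10,fy=10,interpolation=cv2.INTER_CUBIC)
    B=cv2.resize(b[r0-2:r1+2,234:270],None,fx=10,fy=10,interpolation=cv2.INTER_CUBIC)
    m=cv2.matchTemplate(B,A,cv2.TM_CCOEFF_NORMED);_,v,_,l=cv2.minMaxLoc(m);print(r0,round(v,3),(l[0]-60)/10,(l[1]-20)/10)
E
python3 d.py
```

```text
[614.786098   -92.10070296 190.41022647] [-0.37911608  0.62811751  0.28832122] 36.560297347447516 0.0
tcp fence 24.77664602027239 131.42407034881282
[251.68727528 237.29380651]
202 None
206 None
210 None
214 (241, 259, 9)
218 (241, 259, 19)
222 (242, 257, 16)
226 (244, 259, 16)
230 (243, 260, 18)
234 (245, 258, 14)
238 (246, 260, 15)
242 (245, 260, 16)
246 (247, 259, 13)
250 (250, 261, 12)
254 (242, 261, 18)
258 (253, 255, 3)
262 None
266 None
212 0.774 2.4 1.2
220 0.608 1.4 2.0
228 0.986 -0.5 -0.1
236 0.993 -0.8 -0.1
244 0.987 -0.5 -0.1
250 0.981 -0.2 -0.2
```

About 1.2 mm nearer; the remaining gap is about 1 mm. I'll press once more at the rib, now nearly without tilt.

Request:
{"fn": "apply_moves", "kwargs": {"deltas": [[0.015,0,0,0,-0.2],[0.035,0,0,0,-0.6],[0.053,0,0,0,-1],[0.053,0,0.03,0,-1],[0.053,0,0.06,0,-1]]}}

```text
time_s: 34.6
ee_pos: [620.8, -37.4, 129.5]
ee_rot: [179.9, -0.0, 84.1]
force: [0.1, -0.8, -0.7]
gripper_width: 7.3
gripper_force: 0.0
```

Request:
{"fn": "apply_moves", "kwargs": {"deltas": [[0,0,0.02,0,-1],[0,0,0.027,0,-1],[-0.003,0,0.027,0,-1],[-0.007,0,0.027,0,-1],[-0.01,0,0.027,0,-1]]}}

```text
time_s: 35.1
ee_pos: [620.3, -49.7, 104.6]
ee_rot: [179.8, 0.0, 84.0]
force: [-0.2, 1.1, 0.4]
gripper_width: 1.0
gripper_force: 0.0
```

Request:
{"fn": "apply_moves", "kwargs": {"deltas": [[-0.001,0,0,0,-1],[-0.002,0,0,0,-1],[-0.003,0,0,0,-1],[-0.003,0,0,0,-1]]}}

```text
time_s: 35.5
ee_pos: [619.1, -52.4, 103.4]
ee_rot: [180.0, 0.0, 84.0]
force: [-0.7, -0.2, 0.7]
gripper_width: 0.3
gripper_force: 0.0
```

Request:
{"fn": "apply_moves", "kwargs": {"deltas": [[-0.0005,0,0,0,-1],[-0.001,0,0,0,-1],[-0.0015,0,0,0,-1],[-0.0015,0,0,0,-1]]}}

```text
time_s: 35.9
ee_pos: [618.9, -53.6, 103.2]
ee_rot: [-180.0, -0.0, 84.0]
force: [-0.0, 0.7, 0.5]
gripper_width: 0.6
gripper_force: 0.3
```

Request:
{"fn": "apply_moves", "kwargs": {"deltas": [[-0.0005,0,0,0,-1],[-0.001,0,0,0,-1],[-0.0015,0,0,0,-1],[-0.0015,0,0,0,-1]]}}

```text
time_s: 36.3
ee_pos: [618.9, -54.9, 103.4]
ee_rot: [180.0, -0.0, 84.0]
force: [-0.5, 2.0, 0.6]
gripper_width: 0.6
gripper_force: 1.1
```

Request:
{"fn": "apply_moves", "kwargs": {"deltas": [[-0.0005,0,0,0,-1],[-0.001,0,0,0,-1],[-0.001,0,0,0,-1]]}}

```text
time_s: 36.6
ee_pos: [618.8, -55.2, 103.5]
ee_rot: [180.0, -0.1, 84.0]
force: [0.0, 5.3, 2.4]
gripper_width: 0.2
gripper_force: 2.7
```

Request:
{"fn": "apply_moves", "kwargs": {"deltas": [[-0.0005,0,0,0,-1],[-0.0008,0,0,0,-1],[-0.0008,0,0,0,-1],[-0.0008,0,0,0,-1],[-0.0008,0,0,0,-1]]}}

```text
time_s: 37.1
ee_pos: [618.9, -55.3, 103.5]
ee_rot: [180.0, -0.2, 84.0]
force: [0.4, 6.8, 2.3]
gripper_width: 0.1
gripper_force: 3.5
```

Request:
{"fn": "apply_moves", "kwargs": {"deltas": [[0.0015,0,0,0,-1],[0.003,0,0,0,-1],[0.005,0,0,0,-1],[0.01,0,0,0,-1],[0.02,0,0,0,-1]]}}

```text
time_s: 37.6
ee_pos: [620.6, -37.5, 103.1]
ee_rot: [-180.0, 0.0, 83.9]
force: [1.0, 0.2, -0.2]
gripper_width: 0.5
gripper_force: 0.0
```

Request:
{"fn": "apply_moves", "kwargs": {"deltas": [[0.02,0,-0.04,0,-1],[0.03,0,-0.08,0,-1],[0.03,0,-0.11,0,-1],[0.03,0,-0.11,0,-1]]}}

```text
time_s: 38.0
ee_pos: [626.5, -6.4, 218.6]
ee_rot: [179.4, -0.0, 84.0]
force: [1.2, -0.1, -0.7]
gripper_width: 0.2
gripper_force: 0.0
```

```bash
python3 m.py | head -20; python3 d.py; python3 - <<'E'
from h import *
import json
s=env.state(); b=cams.grab_frame('wrist'); cv2.imwrite('pics/w10.png',b)
print(s['ee_pos'])
# foot yaw: dark foot outer edge in wrist picture
for X in([605,-70,10],[591,-67,10],[637,-72,10],[637,-95,40]): print(X,inv('wrist',X,s).round(1))
c=inv('wrist',[614,-70,10],s).astype(int); g=b.mean(2).astype(int)
print(g[c[1]-16:c[1]+10:2,c[0]-26:c[0]+44:3])
E
```

```text
[626.49287627  -6.42830166 218.55552273] [ 1.17191431 -0.0871576  -0.67413954] 0.22980623018923352 0.0
tcp fence 111.20145979163956 134.17371861846036
[251.68727528 237.29380651]
202 None
206 None
210 None
214 (241, 259, 9)
218 (241, 259, 19)
222 (243, 257, 15)
226 (244, 259, 16)
230 (243, 260, 18)
234 (244, 258, 15)
238 (246, 260, 15)
242 (245, 260, 16)
246 (247, 259, 13)
250 (250, 261, 12)
254 (242, 261, 19)
258 (254, 260, 3)
262 None
266 None
212 0.574 6.0 1.9
220 0.617 1.5 2.0
228 0.987 -0.5 -0.1
236 0.993 -0.8 -0.1
244 0.988 -0.5 -0.1
250 0.98 -0.2 -0.2
[625.0143462   -6.66788758 215.69039951]
[605, -70, 10] [305.6 220.3]
[591, -67, 10] [293.8 219.1]
[637, -72, 10] [332.2 219.1]
[637, -95, 40] [335.4 246.9]
[[130 132 135 136 145 143 139  94  38 129 210 208 208  53 161 207 196 193
  195 186 185 188 183 175]
 [130 132 136 136 145 146  55  52  51 103 165 183 181  75  50  30 203 194
  195 187 186 188 183 176]
 [131 132 136 135 147  55  53  55  56  26   6  84  25  54  54  53  35 197
  195 187 185 189 183 176]
 [131 132 136 134 154  52  55  55  58  28  14  90  29  55  54  55  52 199
 
[... 235 characters left out ...]
18  16  16  27  30  27  55  55  27  17  56  30  51  55  31  29  29
    8   8   8   7   9  10]
 [ 33  33  33  33  34  32  30  57  51  30  19  57  30  46  55  33  32  34
   33  32  33  34  33  34]
 [ 33  34  33  33  33  34  29  55  48  29  26  29  28  43  57  32  32  31
   32  32  34  34  34  33]
 [ 34  33  32  33  34  32  30  56  44  28  27  34  29  37  54  32  33  34
   32  34  34  34  34  32]
 [ 33  32  33  34  34  34  30  56  38  29  23  35  28  35  55  33  34  33
   34  33  34  33  34  33]
 [ 33  32  34  34  33  34  27  55  37  30  19  55  30  32  56  32  33  33
   32  33  33  33  33  33]
 [ 33  35  33  33  31  34  28  55  35  28  19  52  30  26  56  32  33  34
   34  34  34  33  33  35]]
```

Request:
{"fn": "apply_moves", "kwargs": {"deltas": [[0.04,0,0,0,-1],[0.08,0,0,0,-1],[0.1,0,0,0,-1],[0.1,0,0,0,-1]]}}

```text
time_s: 38.5
ee_pos: [633.4, 94.8, 210.9]
ee_rot: [-179.8, 0.0, 84.2]
force: [0.9, 0.4, 0.1]
gripper_width: 0.7
gripper_force: 0.0
```

```bash
python3 - <<'E'
from h import *
s=env.state(); b=cams.grab_frame('wrist'); print(s['ee_pos'],s['ee_rot'])
g=b.mean(2).astype(int)
c=inv('wrist',[616,-71,10],s); print(c, inv('wrist',[638,-75,0],s),inv('wrist',[638,-75,40],s))
x,y=c.astype(int)
print(x-26,y-10); print(g[y-10:y+16:1,x-24:x+40:2])
E
```

```text
[633.42184929  94.75773071 210.85219867] [-1.79781412e+02  1.29171987e-02  8.41669919e+01]
[317.9423428  297.00828093] [335.09783531 293.94177794] [336.6078962  312.20330078]
291 287
[[42 42 41 42 41 35 58 54 46 38 39 39 33 90 36 40 40 38 47 57 41 42 40 41
  42 41 42 42 43 41 43 40]
 [41 42 42 40 41 40 28 44 46 39 39 39 32 90 36 39 39 38 48 31 26 42 42 41
  43 42 42 42 41 41 42 42]
 [41 42 42 41 42 40 26 45 46 38 40 38 33 90 37 38 39 38 47 30 26 43 42 41
  41 42 43 40 41 42 42 41]
 [41 43 42 43 41 42 30 43 48 39 39 40 32 90 34 40 39 40 49 30 28 42 42 42
  42 41 42 42 42 43 40 41]
 [42 41 41 41 42 41 27 42 49 39 38 40 32 91 35 39 40 37 49 29 27 42 42 42
  42 42 42 41 43 42 41 41]
 [42 42 42 42 42 41 29 41 49 39 39 40 33 93 37 39 39 38 50 29 28 42 42 42
  42 42 41 41 41 40 42 42]
 [41 42 41 40 43 42 28 40 49 39 40 39 34 78 37 39 38 38 49 29 28 42 41 41
  42 42 41 43 42 42 41 41]
 [42 43 41 41 42 41 28 41 49 39 40 39 36 49 39 39 38 39 48 29 28 41 41 41
  42 42 42 40 40 42 41 41]
 [42 41 42 42 41 41 29 40 49 38 40 39 38 45 39 40 39 34 45 27 24 39 38 39
  38 38 38 38 38 37 36 37]
 [41 42 
[... 1009 characters left out ...]
 74 75 75 75 74 75 74 75 75 76 74 75 75 75 75 75 75 74 76 75 75 74
  74 75 75 74 75 75 76 75]
 [75 74 75 74 75 76 75 75 75 75 75 74 75 75 74 75 76 75 75 75 75 75 75 74
  75 74 75 76 74 75 75 75]
 [76 75 76 75 75 75 75 74 74 75 74 75 75 74 73 74 73 75 74 75 74 75 74 74
  75 74 75 75 75 74 75 75]
 [75 75 74 75 75 74 75 75 75 76 75 75 75 75 75 74 75 75 75 75 76 75 75 75
  75 75 75 74 76 75 76 74]
 [75 75 76 75 75 75 75 75 75 75 75 75 75 75 75 75 75 75 75 75 75 75 75 75
  75 76 75 75 75 76 75 74]
 [75 76 75 75 74 75 75 75 76 75 74 74 75 75 75 75 75 75 75 75 75 74 75 75
  74 75 75 75 75 74 75 75]
 [75 75 75 75 75 75 75 74 76 75 75 75 75 75 76 75 75 75 75 75 75 75 75 76
  75 74 75 75 75 76 76 76]]
```

Request:
{"fn": "apply_moves", "kwargs": {"deltas": [[-0.04,-0.005,-0.01,0,-1],[-0.08,-0.005,-0.015,0,-1],[-0.12,-0.005,-0.015,0,-1],[-0.16,-0.005,-0.015,0,-1],[-0.16,-0.005,-0.015,0,-1]]}}

```text
time_s: 39.05
ee_pos: [611.0, -72.3, 227.2]
ee_rot: [-179.9, 0.2, 83.6]
force: [-0.2, 1.5, 0.6]
gripper_width: 0.4
gripper_force: 0.0
```

```bash
python3 - <<'E'
from h import *
s=env.state(); b=cams.grab_frame('wrist'); cv2.imwrite('pics/w11.png',b); print(s['ee_pos'],s['ee_rot'],s['force'])
g=b.mean(2)
c=inv('wrist',[616,-71,10],s); print(c, inv('wrist',[638,-75,0],s),inv('wrist',[638,-75,40],s))
x,y=c.astype(int)
# foot outer edge: strongest brightness drop per column, subpixel
for u in range(x-28,x+50,2):
    col=g[y-25:y+18,u]; d=np.diff(col); i=int(d.argmin()); 
    w=np.clip(-d[max(i-1,0):i+2],0,None); sub=(w*np.arange(max(i-1,0),max(i-1,0)+len(w))).sum()/w.sum()
    print(u,round(y-25+sub+.5,2),int(-d.min()),end=' | ')
print(); print(g[y-14:y+12:2,x-28:x+50:3].astype(int))
E
```

```text
[610.98093418 -72.27113198 227.23838196] [-1.79876033e+02  1.62321855e-01  8.36127265e+01] [-0.20007269  1.53828905  0.64126339]
[321.93095353 163.17627315] [340.14813254 163.05137575] [342.41183694 169.02360137]
293 159.5 1 | 295 140.33 1 | 297 153.5 1 | 299 138.67 1 | 301 140.58 4 | 303 162.92 49 | 305 162.95 52 | 307 162.94 57 | 309 162.94 59 | 311 162.97 55 | 313 162.65 78 | 315 162.65 75 | 317 162.62 74 | 319 140.5 85 | 321 142.5 86 | 323 144.45 89 | 325 151.5 92 | 327 162.58 82 | 329 162.59 81 | 331 157.5 90 | 333 159.5 89 | 335 160.5 85 | 337 160.5 86 | 339 162.5 185 | 341 178.47 90 | 343 178.5 97 | 345 178.5 93 | 347 178.5 90 | 349 178.5 91 | 351 170.5 93 | 353 178.5 169 | 355 178.5 90 | 357 161.5 1 | 359 162.5 1 | 361 139.5 1 | 363 153.5 2 | 365 162.5 1 | 367 145.5 2 | 369 142.5 1 | 
[[135 134 138 137 147 149 139 135 133 131 120 210 207 206 202 202 200 196
  198 192 188 192 192 182 178 185]
 [136 135 137 138 146 149 140 134 134 131 123 214 208 206 204 202 201 197
  198 193 189 191 192 182 178 185]
 [136 135 138 138 145 149 141 135 134 132 131 212 209 207 203 202 200 198
  19
[... 421 characters left out ...]
14 204 199
  197 198 190 191 192 183 178 186]
 [138 133 137 120  91  93  95  63  63  64  62  64  65  64  62  39 205 198
  197 198 191 191 191 185 178 184]
 [139 133 137 103  75  76  74  73  73  74  72  74  73  75  66 133 210 199
  196 197 191 190 192 186 179 186]
 [141 135 136 115  72  73  72  67  92 111 130  83  67  74  69 124 211 204
  199 198 191 191 192 186 180 184]
 [142 135 137 114  71  73  72 137 133 132 131 134 146  70  70 127 136 119
  197 204 192 191 192 186 180 185]
 [143 136 136 113  72  71 134 129 125 124 121 126 130 128  69  70 137 128
  123 118 194 190 192 186 179 183]
 [145 136 137 111  71  89 127 118 139 140 138 137 118 128  78  71 132 129
  125 126 195 190 191 188 180 183]]
```

The foot edge is square to within about 0.01–0.02 rad, and its side is at the stop line. Handing in.

```bash
python3 -c "
from workcell import env
print(env.job_done())"
```

```text
the job is handed in; nothing more can be done
None
```

The post stands upright in its corner, square to within about 0.02 rad and touching the end stop, released after being pressed on the fence at about 7 N; its foot still sits roughly 1 mm off the fence face by image estimate. I handed the job in at about 39 s, no judging result came back, and I checked no bystander in images after the start.

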